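# Clamp an offcut in the dowelling jig to the set force

## Robot

A 6-joint arm with a two-finger parallel gripper is mounted at the origin on a cart in front of the work surface, level with it; the furniture and walls round the work are solid. World frame = base frame: x ahead of the robot, y to its left, z up, the work surface at z = 0. Lengths are in m, angles in degrees, forces in N, time in s.
With the tool pointing down it reaches from about 0.375 to 0.9 m from the base axis. Payload 3.1 kg.
Tool frame: the origin (TCP) lies at the very end of the fingers, on their centre line; the grasp point (between the pads) lies 19 mm behind it; z points along the fingers, y is the line along which they close (so a half turn about z gives the same grasp; the last joint's range is limited). The gripper opens to 87 mm and grips with 3 to 60 N. Pads are 19 mm wide; open, the fingers measure 117 mm over their backs; the gripper's body (75 mm by 190 mm) begins 51 mm behind the grasp point.
Start: joints at [60.819, 30.224, 82.088, -0, 67.689, -10.227], TCP at [0.203, 0.591, 0.223] pointing down, gripper open.
Joint ranges: [-176.69, 176.69], [-43.24, 126.21], [12.49, 139.97], [-82, 262], [0, 151.66], [-163.58, 163.58]. Speed limits (degrees/s): [159.86, 159.86, 180, 180, 180, 180].

## Interface

Orientations are given as a 3x3 rotation matrix whose columns are the frame's x, y, z axes.
In Python, from rig import readout, cams, bot gives the robot as it stands.
- The arm moves only by the shell command python3 -m inch 'ROWS'. ROWS is JSON, a list of rows, each a list of 5 numbers: the shift along the world's x, y, z in cm, then the turn about the world's z in degrees, then the finger opening in cm, from 0 to 8.7. In form: [[dx, dy, dz, twist, fingers], ...]. A call has 1 to 10 rows; each row is the pose to reach, as a shift and turn from the pose commanded when the call began; what a row does not reach only later rows make up. A row lasts 1/12 s, in which the tool goes at most 41.7 mm and 7.16 degrees, less where a joint would pass 70% of its speed; a pose out of reach is approached as far as the arm can. A call with a gripper value outside its range is refused whole. The fingers move at their own pace and stop on an object; the grip force is fixed at half the most. Time passes only in rows, so rows that repeat a pose let the fingers close. It gives the time, the measured TCP pose, the force, the opening and the grip force at its end, in the units of the state.
- readout.read_state(): the state, without advancing time (a new reading comes with each control period).
- cams.capture(name): name is "scene" or "top" or "wrist"; returns a dict with "image" (480x640x3 uint8, blue, green, red), "intrinsics" (3x3 intrinsics, pixels), "xyz" and "rotation" of the camera in the world; the wrist camera has in their place "tool_from_camera" (4x4, takes a point from camera to tool coordinates, whose origin is the TCP and whose axes are the flange's). Camera axes: x right, y down, z forward; pixel columns grow to the right and rows downward; lengths in m; the calibration is good to about 2 mm. A picture is of the moment at which its call begins: read the wrist's pose just before it. There is no depth.
- bot.hand_in(): hands the job in; it is judged then, once.
The state is a dict: "time_s": time; "joint_positions": joint angles; "qvel": joint speeds; "tau": joint torques, N m; "position": TCP position; "tcp_rot": TCP orientation; "force": force on the tool from outside, world axes, zero at the start; "moment": the same for the moment, N m; "opening": opening from 0.0 (shut) to 1.0 (fully open); "grasp_force": force on a finger pad.
Only numpy, scipy, OpenCV 4.12 (cv2) and the standard library are available. Lean on these libraries where they do the work, as an engineer would, in place of code of your own. Each camera call takes 0.05 s, during which the arm holds its last target. There are 200 camera calls.

## Task

Load the pine offcut lying on the bench into the dowelling jig: flat on the bed, its end pushed fully home against the bush block and its side against the fence, so that the dowel holes will come true. Then crank the clamp down on it until the indicator tab pops out of the capsule, and stop there: a third of a turn more would over-clamp the soft pine. Leave the offcut clamped and home, the tab out, and do not disturb the other things on the bench.

Things in the scene. Friction and masses are not known exactly. Their poses are not given: they have to be found in the camera images.
- offcut: The workpiece: a plain pine offcut, 45 mm wide (its x), 135 mm long (its y), 32 mm thick (its z), about 0.1 kg. Origin: centre of its underside. It starts lying flat on the bench to the right of the jig; either end may go into the jig first.
- dowel_jig: The dowelling jig, bolted down. Origin: on the bench under the clamp spindle's axis; x points from its open front to the back, y along the nest to the bush block, z up. Its steel base plate spans x -56 to +74, y -63 to +63 mm; the top of the plate, the bed, is 18 mm above the bench. The nest for the offcut is open at the front (-x) and at its -y end.
- nest_corner (a point): Inner corner of the nest, where fence face, bush block face and bed meet: (22.5, 38, 18) mm in the jig's frame, axes as the jig's. With the offcut fully home along y its origin is at (-22.5, -67.5, 0) mm from here and its other end overhangs the base plate by 34 mm at -y, where it can be held from above.
- fence (a point): Middle of the fence's front face, at its top edge: a low dark steel bar on the bed behind the nest, face at x = 22.5 mm in the jig's frame, from y = -50 to +34 mm, 22 mm high, 12 mm thick.
- bush_block (a point): Middle of the top edge of the bush block's face that closes the nest at +y: a dark steel block with two drill bushes, face at y = 38 mm in the jig's frame, x = -32 to +34 mm, 40 mm high above the bed, 22 mm thick.
- frame_nose (a point): Top centre of the grey C-frame's round nose (diameter 46 mm, 106 to 144 mm above the bench) that holds the clamp spindle over the nest. Its arm, 32 mm wide, runs back to a column 36 mm wide behind the fence (x = 42 to 68 mm in the jig's frame).
- pad: The clamp's round steel pressure pad, diameter 36 mm, on the spindle axis. Its face is 55.2 mm above the body's origin; at the start it hangs 4 to 6.5 mm above the top of an offcut lying in the nest, which passes under it. It rides on stiff disc springs in the dark round capsule (diameter 42 mm) above it and does not turn.
- crank (a joint): Angle of the clamp's crank, rad. It grows clockwise seen from above, which tightens; 6 mm down a turn. At 0 the crank arm points along the jig's +y; at the start it is -1.2 to 1.2. Some 1 to 2.1 turns bring the pad down and up to the set force. Stiff: about 6 N at the handle running free, 7 to 10 N at the set force; it stays where it is left. End stop at 15.
- crank_handle (a point): A point on the axis of the crank's upright black handle (21 mm thick, 42 mm tall), 19 mm above its lower end and 23 mm below its top, about 190 mm above the bench. The handle spins freely on its own axis, so a gripper can hold it at one heading all the way round. It runs on a circle of 50 mm radius round crank_axis and sinks with the screw; above the arm the circle is clear.
- crank_axis (a point): The point on the upright spindle axis at the same height as crank_handle; it sinks with the screw.
- tab (a joint): How far the indicator tab stands out of the capsule's front, m: 0 in, about 0.012 popped out. Its spring throws it out all at once when the pad reaches the set force, anything from 65 to 180 N by the capsule's knurled setting ring, so the turns needed are not known beforehand. A third of a turn past the pop the work is over-clamped.
- tab_face (a point): Middle of the outer face of the indicator tab: a brass bar 14 mm wide, 8 mm tall in a black slot in the capsule's front (the jig's -x side), 91 mm above the bench before tightening. Level with the slot while in, it moves 12 mm towards the jig's -x when it pops.
- trip_edge (a point): Inside the capsule, out of sight: the edge of the sear that holds the tab back. It rises with the pad when the capsule's springs yield, and lets the tab go as it clears the tab. How high it stands above tab_face tells over-clamping: 3.9 mm is too much.
- pencil: Bystander: flat red carpenter's pencil, 174 x 14 x 8 mm, lying in front of the jig. Origin: centre of its underside.
- marker: Bystander: black felt marker, 132 x 18 x 20 mm, lying on the green mat to the left of the jig. Origin: centre of its underside.
- sanding_block: Bystander: cork sanding block, 106 x 59 x 27 mm, on the green mat, far left. Origin: centre of its underside.
- hex_keys: Bystander: red hex-key holder, 98 x 42 x 26 mm, behind the jig. Origin: centre of its underside.
- screw_carton: Bystander: small brown screw carton, 84 x 52 x 45 mm, at the back. Origin: centre of its underside.

How it is judged (in metres and radians):
On the way, in this order (a step that is already met when the one before it is completed fails the run):
1. the offcut lies in the nest, fully home against the bush block and the fence, not yet clamped (x of offcut in the frame of nest_corner between -0.0247 and -0.019 m and y of offcut in the frame of nest_corner between -0.0697 and -0.064 m and z of offcut in the frame of nest_corner between -0.003 and 0.003 m and angle between offcut's own z axis and vertical below 0.05 rad and angle between the y axis of offcut and the y axis of dowel_jig, either way round below 0.035 rad and value of joint tab below 0.003 m), for 0.2 s.
2. the clamp is tightened on the offcut and the tab has popped out (value of joint tab above 0.009 m and contact force between pad and offcut above 45 N), for 0.1 s.
At the end, for the whole second after the job is handed in: The offcut lies flat on the bed, less than 2 mm from the bush block and from the fence and within 2 degrees of square, held by the pad with more than 45 N; the tab is out (more than 9 mm, and the crank was never turned a third of a turn past the pop), the crank and the offcut are at rest (all of step 2 and x of offcut in the frame of nest_corner between -0.0247 and -0.019 m and y of offcut in the frame of nest_corner between -0.0697 and -0.064 m and z of offcut in the frame of nest_corner between -0.003 and 0.003 m and angle between offcut's own z axis and vertical below 0.05 rad and angle between the y axis of offcut and the y axis of dowel_jig, either way round below 0.035 rad and velocity of joint crank between -0.05 and 0.05 rad/s and linear speed of offcut below 0.01 m/s); the robot touches nothing.
It fails at once if over-clamped: the crank is turned about a third of a turn or more past the pop (z of trip_edge in the frame of tab_face above 0.0039 m).
It fails at once if a bystander is moved by more than 30 mm (distance of any of pencil, marker, sanding_block, hex_keys, screw_carton from where it was at the start of the episode above 0.03 m).
It also fails if it takes over 69 s, if anything falls off the work surface, if the arm or the gripper's body presses on something with over 40 N, if the wrist force passes 120 N, or if a joint passes its speed limit or range.

## Working session

There is one attempt and no reset: what is moved stays moved. The work goes in short steps, Python scripts to look and compute and a shell command to move; the robot and the scene stay as the last step left them, time stands still between calls to the robot, and variables do not carry over. Pictures are saved under pics/ and viewed, at most 10 in all, crops included, and the job is handed in when it is done.

```bash
ls; mkdir -p pics
cat > h.py <<'E'
import numpy as np, cv2
from rig import readout, cams, bot
def cap(n,save=None):
    s=readout.read_state(); c=cams.capture(n)
    if save: cv2.imwrite('pics/'+save,c['image'])
    if n=='wrist':
        T=np.array(c['tool_from_camera']); R=np.array(s['tcp_rot']); p=np.array(s['position'])
        c['rotation']=R@T[:3,:3]; c['xyz']=R@T[:3,3]+p
    return c
def ray(c,u,v):
    d=np.linalg.inv(np.array(c['intrinsics']))@np.array([u,v,1.]); d=np.array(c['rotation'])@d
    return np.array(c['xyz']),d/np.linalg.norm(d)
def onz(c,u,v,z):
    o,d=ray(c,u,v); return o+d*(z-o[2])/d[2]
def proj(c,P):
    q=np.array(c['rotation']).T@(np.array(P)-np.array(c['xyz'])); q=np.array(c['intrinsics'])@q; return q[:2]/q[2]
E
python3 - <<'E'
from h import *
for n in('scene','top'):
    c=cap(n,n+'0.png'); print(n,np.round(c['xyz'],3),np.round(c['rotation'],3).tolist(),np.array(c['intrinsics']).tolist())
s=readout.read_state(); print(s)
E
```

```text
pics
scene [-0.12  -0.05   0.714] [[0.52, -0.526, 0.673], [-0.854, -0.331, 0.401], [0.011, -0.783, -0.622]] [[471.86949481581695, 0.0, 317.8733715135977], [0.0, 471.86949481581695, 232.82950826572431], [0.0, 0.0, 1.0]]
top [0.245 0.347 1.263] [[-0.1, -0.971, 0.219], [-0.995, 0.097, -0.021], [-0.001, -0.22, -0.975]] [[623.6712621494634, 0.0, 316.65359488747663], [0.0, 623.6712621494634, 235.54255326606355], [0.0, 0.0, 1.0]]
{'time_s': 0.1, 'joint_positions': array([ 6.08176570e+01,  3.02739634e+01,  8.21486811e+01, -1.07233350e-03,
        6.76918876e+01, -1.02256633e+01]), 'qvel': array([-0.11249281, -0.15228874, -0.1826226 , -0.03493803, -0.02483582,
       -0.07310678]), 'tau': array([-9.50474750e-04, -4.40989208e+01, -1.77151537e+01,  6.34275028e-02,
        5.33801015e-02, -4.48185403e-05]), 'position': array([0.20266183, 0.59052233, 0.22166806]), 'tcp_rot': array([[-9.45766613e-01,  3.24845491e-01, -9.59556884e-04],
       [ 3.24846732e-01,  9.45765048e-01, -1.75367933e-03],
       [ 3.37840539e-04, -1.97028028e-03, -9.99998002e-01]]), 'force': array([-0.71502198,  0.21265355, -0.58586052]), 'moment': array([-0.07001251, -0.04844439, -0.0779884 ]), 'grasp_force': 0.0, 'opening': 0.9997796165181059}
```

View pics/top0.png

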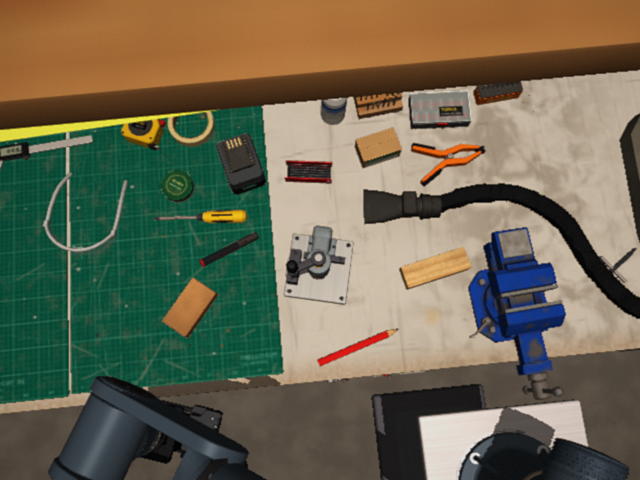

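View pics/scene0.png

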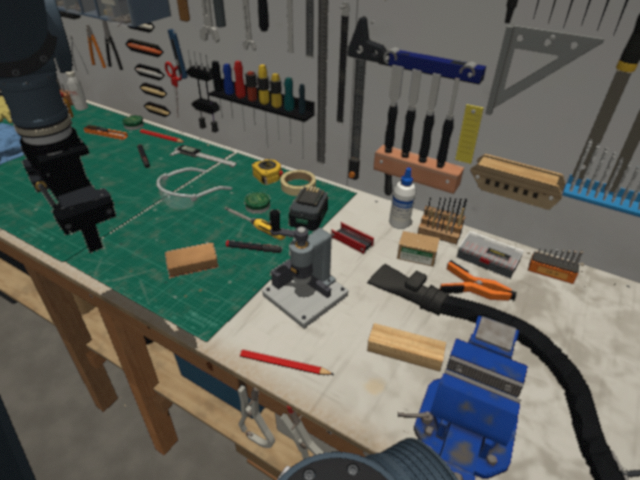

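Top view: the jig plate is at about (318,268) with its bush block to the left (+y). The crank handle is near (292,267), the offcut at (435,268) and the pencil at (357,346).

Run:
```python
from h import *
c=cap('top'); im=c['image']; hsv=cv2.cvtColor(im,cv2.COLOR_BGR2HSV)
# offcut
m=cv2.inRange(hsv,(10,70,90),(28,255,255)); r=np.zeros_like(m); r[235:300,390:478]=255; m&=r
m=cv2.morphologyEx(m,cv2.MORPH_OPEN,np.ones((3,3)))
k=max(cv2.findContours(m,0,2)[0],key=cv2.contourArea); R=cv2.minAreaRect(k); print(R)
def met(R,z):
    b=cv2.boxPoints(R); P=np.array([onz(c,u,v,z)[:2] for u,v in b]); Ls=[np.linalg.norm(P[i]-P[(i+1)%4]) for i in range(4)]
    e=P[1]-P[0] if Ls[0]>Ls[1] else P[2]-P[1]; print('c',P.mean(0).round(4),'L',np.round(Ls,4),'ang long',np.degrees(np.arctan2(e[1],e[0])).round(1)); print(P.round(3).tolist())
met(R,.032)
# plate corners by hand
Q=np.array([onz(c,u,v,.018)[:2] for u,v in [(291,233),(354,237),(347,304),(284,297)]]); print(Q.round(3).tolist(),[np.linalg.norm(Q[i]-Q[(i+1)%4]).round(3) for i in range(4)],Q.mean(0))
cv2.imwrite('pics/j.png',cv2.resize(im[215:315,265:485],None,fx=3.6,fy=3.6,interpolation=cv2.INTER_CUBIC))
```

```text
((435.9283447265625, 267.1658935546875), (24.004716873168945, 68.10404205322266), 72.18110656738281)
c [0.4337 0.0895] L [0.1386 0.0483 0.1375 0.0479] ang long -77.8
[[0.443, 0.161], [0.472, 0.026], [0.424, 0.018], [0.396, 0.153]]
[[0.536, 0.372], [0.514, 0.245], [0.38, 0.274], [0.406, 0.398]] [np.float64(0.129), np.float64(0.138), np.float64(0.127), np.float64(0.132)] [0.45892518 0.32225046]
```

View pics/j.png

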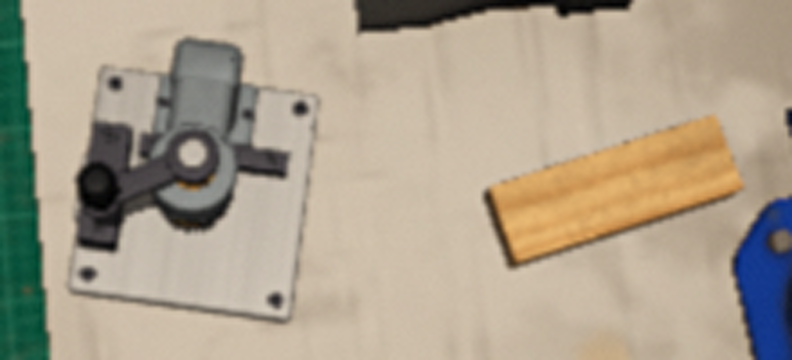

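Crop (3.6x): the plate corners are at (104,66), (318,97), (291,321) and (70,292), and the handle top is at (97,183). The vise is close to the offcut's right end. I'll grip the left end and turn it half round in the air.

```bash
python3 - <<'E'
from h import *
c=cap('top')
px=np.array([(104,66),(318,97),(291,321),(70,292)])/3.6+[265,215]
Q=np.array([onz(c,u,v,.018)[:2] for u,v in px])
obj=np.array([(74,63),(74,-63),(-56,-63),(-56,63)])/1e3
M,_=cv2.estimateAffinePartial2D(obj,Q); s=np.hypot(M[0,0],M[1,0]); print('jig',M[:,2],'scale',s,'yaw',np.degrees(np.arctan2(M[1,0],M[0,0])))
u=(np.array((97,183))/3.6+[265,215]); print('handle top',onz(c,*u,.213))
print('axis knob',onz(c,*(np.array((195,153))/3.6+[265,215]),.18))
E
python3 -m inch '[[0,0,4,0,8.7],[0,0,9,-7,8.7],[3,-3,9,-14,8.7],[5,-6,9,-21,8.7],[7,-9,9,-28,8.7],[9,-12.5,9,-35,8.7],[11,-16,9,-42,8.7],[13,-19.5,9,-49,8.7],[15,-23,9,-56,8.7],[16,-26,9,-59,8.7]]'
python3 -m inch '[[1,-3.5,0,0,8.7],[2,-7,-2,0,8.7],[3,-10,-4,0,8.7],[4,-13.5,-6,0,8.7],[5.5,-17,-8,0,8.7],[6,-19,-10,0,8.7],[6,-19,-10,0,8.7],[6,-19,-10,0,8.7]]'
```

```text
jig [0.44783196 0.32383008] scale 0.9866171288480199 yaw -13.533126631472896
handle top [0.43269844 0.37184783 0.213     ]
axis knob [0.44865799 0.32342479 0.18      ]
time_s: 1.03
position: [0.3647, 0.3289, 0.3126]
tcp_rot: [[-0.203, 0.979, 0.001], [0.979, 0.203, -0.0], [-0.001, 0.001, -1.0]]
force: [0.5, -0.3, -0.2]
opening: 0.997
grasp_force: 0.0
time_s: 1.7
position: [0.4224, 0.1402, 0.2117]
tcp_rot: [[-0.205, 0.979, -0.003], [0.979, 0.205, 0.0], [0.001, -0.003, -1.0]]
force: [-0.5, 0.5, -0.3]
opening: 1.004
grasp_force: 0.0
```

Run:
```python
from h import *
c=cap('wrist','w1.png'); im=c['image']; hsv=cv2.cvtColor(im,cv2.COLOR_BGR2HSV)
print(c['xyz'])
m=cv2.inRange(hsv,(8,70,90),(28,255,255)); m=cv2.morphologyEx(m,cv2.MORPH_OPEN,np.ones((5,5)))
k=max(cv2.findContours(m,0,2)[0],key=cv2.contourArea); R=cv2.minAreaRect(k); print(R,cv2.contourArea(k))
P=np.array([onz(c,u,v,.032)[:2] for u,v in cv2.boxPoints(R)]); print(P.round(4).tolist(),P.mean(0),[np.linalg.norm(P[i]-P[(i+1)%4]).round(4) for i in range(4)])
```

```text
[0.40839882 0.2094891  0.37300306]
((324.0, 254.0), (114.0, 52.0), 90.0) 5649.0
[[0.3982, 0.1529], [0.4417, 0.1621], [0.4654, 0.059], [0.4185, 0.0491]] [0.43094105 0.10575742] [np.float64(0.0444), np.float64(0.1057), np.float64(0.0479), np.float64(0.1058)]
```

View pics/w1.png

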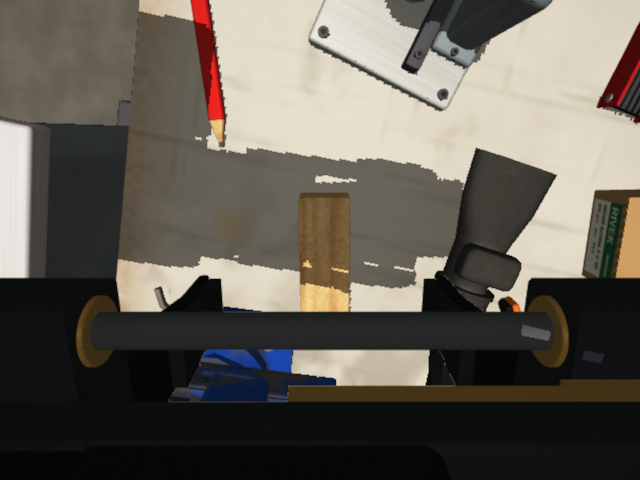

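The wrist view shows the offcut at columns 299–350, with its near end at row 197 and square to the fingers. This agrees with the top view. Grip about 25 mm from the left end.

```bash
python3 -m inch '[[0.3,-1,-4,0,8.7],[0.3,-1,-8,0,8.7],[0.3,-1,-12,0,8.7],[0.3,-1,-16,0,8.7],[0.3,-1,-19,0,8.7],[0.3,-1,-20.7,0,8.7],[0.3,-1,-20.7,0,8.7]]' && python3 -m inch '[[0,0,0,0,3],[0,0,0,0,3],[0,0,0,0,3],[0,0,0,0,3],[0,0,0,0,3],[0,0,0,0,3]]'
```

```text
time_s: 2.33
position: [0.4249, 0.1324, 0.0033]
tcp_rot: [[-0.211, 0.978, -0.004], [0.978, 0.211, -0.0], [0.001, -0.004, -1.0]]
force: [-0.3, -0.2, -0.1]
opening: 0.997
grasp_force: 0.0
time_s: 2.83
position: [0.4265, 0.1312, 0.0064]
tcp_rot: [[-0.209, 0.978, 0.002], [0.978, 0.209, 0.0], [-0.0, 0.002, -1.0]]
force: [-0.6, 0.0, -0.2]
opening: 0.63
grasp_force: 0.0
```

```bash
python3 -m inch '[[0,0,0,0,3],[0,0,0,0,3],[0,0,0,0,3],[0,0,0,0,3],[0,0,0,0,3],[0,0,0,0,3]]' && python3 -m inch '[[0,0,3,0,3],[0,0,7,0,3],[0,0,11,0,3],[0,0,15,0,3],[0,2,19,0,3],[0,4,21,7,3],[0,4,21,14,3],[0,4,21,14,3]]'
```

```text
time_s: 3.33
position: [0.4261, 0.131, 0.0059]
tcp_rot: [[-0.208, 0.978, 0.0], [0.978, 0.208, 0.0], [-0.0, 0.0, -1.0]]
force: [-0.4, -0.8, 7.0]
opening: 0.513
grasp_force: 30.0
time_s: 4.0
position: [0.4265, 0.172, 0.2171]
tcp_rot: [[-0.443, 0.897, 0.004], [0.897, 0.443, 0.001], [-0.001, 0.004, -1.0]]
force: [-0.4, -0.7, -1.6]
opening: 0.516
grasp_force: 30.0
```

Run:
```python
from h import *
c=cap('wrist','w2.png'); np.savez('w2.npz',xyz=c['xyz'],rotation=c['rotation'],intrinsics=c['intrinsics'])
th=np.radians(-13.5);Rj=np.array([[np.cos(th),-np.sin(th)],[np.sin(th),np.cos(th)]])
for p in [(74,63),(74,-63),(-56,-63),(-56,63)]:
    w=Rj@np.array(p)/1e3+[.448,.324]; print(p,proj(c,[*w,.018]).round(1))
```

```text
(74, 63) [542.2  61.1]
(74, -63) [436.6 178.1]
(-56, -63) [324.9  78.3]
(-56, 63) [429.1 -54.8]
```

View pics/w2.png

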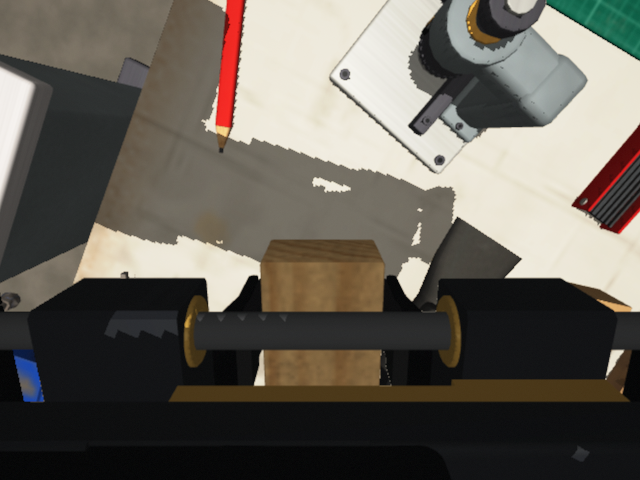

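Wrist view: the plate's near corners are at about (331,77) and (437,172), within 6 px of the prediction. The offcut is held straight. I'll zoom in to measure the plate edges.

Run:
```python
import cv2
im=cv2.imread('pics/w2.png')[0:185,310:510]; cv2.imwrite('pics/w2c.png',cv2.resize(im,None,fx=3.2,fy=3.2,interpolation=cv2.INTER_CUBIC))
```

```text
(no output)
```

View pics/w2c.png

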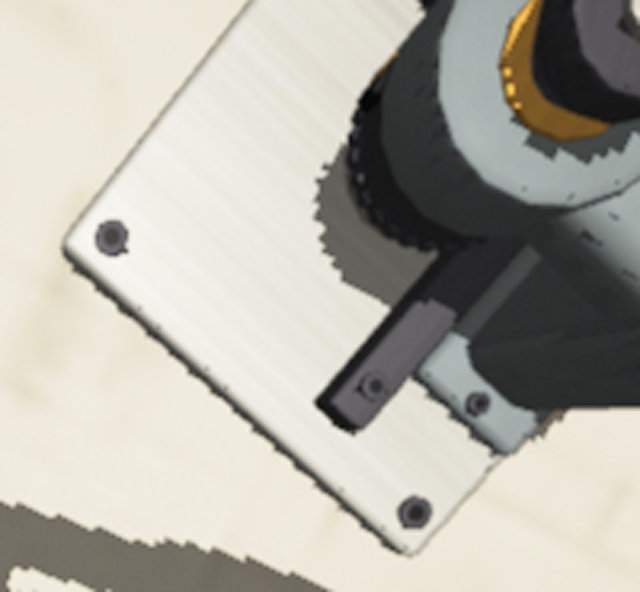

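The zoomed crop (3.2x) shows the plate's front edge from (68,240) to (250,0) and its −y edge from (70,246) to (405,550). The fence end is near (340,420).

Run:
```python
from h import *
c=dict(np.load('w2.npz'))
W=lambda p,z=.018: onz(c,p[0]/3.2+310,p[1]/3.2,z)[:2]
f1,f2=W((90,213)),W((250,0)); e1,e2=W((90,262)),W((385,535)); s1,s2=W((111,237)),W((415,512))
a=lambda d:np.degrees(np.arctan2(d[1],d[0])).round(2)
print('front edge dir-90',a(f2-f1)-90,'-y edge',a(e2-e1),'screws',a(s2-s1),np.linalg.norm(s2-s1))
th=np.radians(-13.0); 
for deg in(-13.5,-13,-12.5):
    th=np.radians(deg); x=np.array([np.cos(th),np.sin(th)]);y=np.array([-x[1],x[0]])
    ox=np.mean([f1@x,f2@x])+.056; oy=np.mean([e1@y,e2@y])+.063
    print(deg,ox*x+oy*y,'corner74',((W((408,550))-(ox*x+oy*y))@x))
    o=ox*x+oy*y
    print('fence face top end', [((W(p,.040)-o)@x,(W(p,.040)-o)@y) for p in [(340,410),(360,432)]])
```

```text
front edge dir-90 -12.260000000000005 -y edge -14.32 screws -13.45 0.11045635332597119
-13.5 [0.45080416 0.32763145] corner74 0.0688922427417202
fence face top end [(np.float64(0.024845484955713662), np.float64(-0.050816892567868754)), (np.float64(0.03247560110396682), np.float64(-0.05148916402022356))]
-13 [0.45061115 0.32761776] corner74 0.06852777135566505
fence face top end [(np.float64(0.024586073703359128), np.float64(-0.05097501542364558)), (np.float64(0.03221003271947583), np.float64(-0.05171384575738789))]
-12.5 [0.4504236  0.32760447] corner74 0.06815381669769222
fence face top end [(np.float64(0.024320525509490345), np.float64(-0.051134054028554435)), (np.float64(0.031937746799474157), np.float64(-0.051939386978893824))]
```

```bash
python3 -m inch '[[0,0,0,7,3],[0,0,0,14,3],[0,0,0,21,3],[0,0,0,28,3],[0,0,0,35,3],[0,0,0,42,3],[0,0,0,49,3],[0,0,0,56,3],[0,0,0,63,3],[0,0,0,70,3]]' && python3 -m inch '[[0,0,0,7,3],[0,0,0,14,3],[0,0,0,21,3],[0,0,0,28,3],[0,0,0,35,3],[0,0,0,42,3],[0,0,0,49,3],[0,0,0,56,3],[-1,0.2,0,63,3],[-1.6,0.5,0,70,3]]' && python3 -m inch '[[0,0,-4,0.5,3],[0,0,-8,0.5,3],[0,0,-12,0.5,3],[0,0,-15,0.5,3],[0,0,-15,0.5,3],[0,0,-15,0.5,3]]'
python3 - <<'E'
from h import *
c=cap('top','t2.png'); im=c['image']
s=cap('scene')['image']
a=cv2.resize(im[205:315,270:420],None,fx=2.6,fy=2.6,interpolation=2)
b=cv2.resize(s[220:345,240:385],None,fx=2.6,fy=2.6,interpolation=2)
H=max(a.shape[0],b.shape[0]); o=np.zeros((H,a.shape[1]+b.shape[1],3),np.uint8); o[:a.shape[0],:a.shape[1]]=a;o[:b.shape[0],a.shape[1]:]=b
cv2.imwrite('pics/t2c.png',o)
E
```

```text
time_s: 4.88
position: [0.4244, 0.1702, 0.2136]
tcp_rot: [[-0.994, -0.107, -0.005], [-0.107, 0.994, -0.001], [0.005, -0.0, -1.0]]
force: [0.0, 0.4, -1.2]
opening: 0.516
grasp_force: 30.0
time_s: 5.72
position: [0.4079, 0.175, 0.2136]
tcp_rot: [[-0.24, -0.971, -0.006], [-0.971, 0.24, -0.001], [0.003, 0.005, -1.0]]
force: [-1.3, -0.5, -1.6]
opening: 0.511
grasp_force: 30.0
time_s: 6.22
position: [0.4076, 0.1752, 0.0635]
tcp_rot: [[-0.235, -0.972, -0.008], [-0.972, 0.235, -0.001], [0.003, 0.007, -1.0]]
force: [0.2, -0.0, -2.5]
opening: 0.511
grasp_force: 30.0
```

View pics/t2c.png

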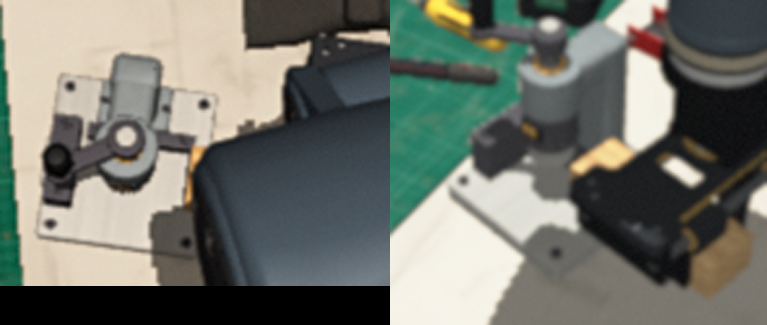

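Top and scene views: the offcut is held level behind the hand, its leading end just over the plate's −y edge and the nest clear. Lower it onto the bed.

```bash
python3 -m inch '[[0,0,-2,0,3],[0,0,-3.5,0,3],[0,0,-3.8,0,3],[0,0,-3.8,0,3]]' && python3 -m inch '[[0,0,-0.1,0,3],[0,0,-0.1,0,3],[0,0,-0.1,0,3]]'
```

```text
time_s: 6.65
position: [0.4107, 0.1762, 0.0287]
tcp_rot: [[-0.233, -0.972, 0.002], [-0.972, 0.233, 0.0], [-0.001, -0.002, -1.0]]
force: [-0.7, 0.2, -0.8]
opening: 0.517
grasp_force: 30.0
time_s: 6.9
position: [0.4107, 0.1763, 0.0276]
tcp_rot: [[-0.233, -0.973, 0.002], [-0.973, 0.233, 0.0], [-0.001, -0.002, -1.0]]
force: [0.8, -0.6, -2.0]
opening: 0.513
grasp_force: 30.0
```

```bash
python3 -m inch '[[0,0,-0.2,0,3],[0,0,-0.2,0,3],[0,0,-0.2,0,3]]' && python3 -m inch '[[0,0,-0.1,0,3],[0,0,-0.1,0,3],[0,0,-0.1,0,3]]'&& python3 -m inch '[[0,0,-0.1,0,3],[0,0,-0.1,0,3],[0,0,-0.1,0,3]]'
```

```text
time_s: 7.15
position: [0.41, 0.1761, 0.0247]
tcp_rot: [[-0.233, -0.973, 0.0], [-0.973, 0.233, 0.0], [-0.0, -0.0, -1.0]]
force: [-0.1, 0.0, -1.1]
opening: 0.515
grasp_force: 30.0
time_s: 7.4
position: [0.41, 0.1761, 0.0236]
tcp_rot: [[-0.233, -0.973, 0.0], [-0.973, 0.233, 0.0], [-0.0, -0.0, -1.0]]
force: [-0.3, -1.0, 1.6]
opening: 0.516
grasp_force: 30.0
time_s: 7.65
position: [0.41, 0.176, 0.0227]
tcp_rot: [[-0.233, -0.973, 0.0], [-0.973, 0.233, -0.0], [0.0, -0.0, -1.0]]
force: [-0.3, -2.8, 3.2]
opening: 0.518
grasp_force: 30.0
```

```bash
python3 -m inch '[[0.4,1.6,0.05,0,3],[0.8,3.2,0.05,0,3],[1.2,5,0.05,0,3],[1.6,6.8,0.05,0,3],[1.7,7.3,0.05,0,3],[1.7,7.3,0.05,0,3],[1.7,7.3,0.05,0,3]]' && python3 -m inch '[[0.07,0.29,0,0,3],[0.07,0.29,0,0,3],[0.12,0.49,0,0,3],[0.12,0.49,0,0,3]]'
```

```text
time_s: 8.23
position: [0.4272, 0.2502, 0.0237]
tcp_rot: [[-0.232, -0.973, 0.001], [-0.973, 0.232, 0.001], [-0.001, -0.001, -1.0]]
force: [-1.7, 3.3, 6.6]
opening: 0.515
grasp_force: 30.0
time_s: 8.57
position: [0.4273, 0.2528, 0.0238]
tcp_rot: [[-0.231, -0.973, -0.002], [-0.973, 0.231, -0.002], [0.003, 0.001, -1.0]]
force: [-1.4, -6.9, 10.5]
opening: 0.516
grasp_force: 30.0
```

```bash
python3 -m inch '[[0.05,0.2,0.1,0,3],[0.05,0.2,0.1,0,3],[0.05,0.2,0.1,0,3]]' && python3 -m inch '[[0.05,0.2,0,0,3],[0.05,0.2,0,0,3],[0.05,0.2,0,0,3]]'
```

```text
time_s: 8.82
position: [0.4288, 0.2563, 0.0239]
tcp_rot: [[-0.233, -0.973, 0.0], [-0.973, 0.233, 0.0], [-0.0, -0.0, -1.0]]
force: [0.5, -0.4, 1.1]
opening: 0.513
grasp_force: 30.0
time_s: 9.07
position: [0.4287, 0.2576, 0.0239]
tcp_rot: [[-0.232, -0.973, -0.001], [-0.973, 0.232, -0.001], [0.001, 0.001, -1.0]]
force: [-0.8, -4.4, 0.7]
opening: 0.513
grasp_force: 30.0
```

```bash
python3 -m inch '[[0.03,0.15,0,0,3],[0.03,0.15,0,0,3],[0.03,0.15,0,0,3]]' && python3 -m inch '[[0.03,0.15,0,0,3],[0.03,0.15,0,0,3],[0.03,0.15,0,0,3]]'
```

```text
time_s: 9.32
position: [0.4287, 0.2577, 0.0239]
tcp_rot: [[-0.232, -0.973, -0.002], [-0.973, 0.232, -0.003], [0.003, 0.002, -1.0]]
force: [0.2, -10.2, 2.8]
opening: 0.512
grasp_force: 30.0
time_s: 9.57
position: [0.4286, 0.2577, 0.0239]
tcp_rot: [[-0.232, -0.973, -0.004], [-0.973, 0.232, -0.005], [0.006, 0.003, -1.0]]
force: [1.5, -17.2, 4.2]
opening: 0.515
grasp_force: 30.0
```

```bash
python3 -m inch '[[-0.03,-0.2,0,0,3],[0.1,-0.22,0,0,3],[0.2,-0.25,0,0,3],[0.3,-0.27,0,0,3],[0.3,-0.27,0,0,3]]' && python3 -m inch '[[0.1,-0.02,0,0,3],[0.2,-0.05,0,0,3],[0.2,-0.05,0,0,3]]' && python3 -m inch '[[0.1,-0.02,0,0,3],[0.1,-0.02,0,0,3],[0.1,-0.02,0,0,3]]'
```

```text
time_s: 9.98
position: [0.4289, 0.2575, 0.0239]
tcp_rot: [[-0.232, -0.973, -0.008], [-0.973, 0.232, -0.002], [0.004, 0.007, -1.0]]
force: [-5.2, -3.7, 6.3]
opening: 0.514
grasp_force: 30.0
time_s: 10.23
position: [0.4294, 0.2573, 0.024]
tcp_rot: [[-0.231, -0.973, -0.01], [-0.973, 0.232, -0.002], [0.005, 0.009, -1.0]]
force: [-8.3, -1.1, 9.6]
opening: 0.512
grasp_force: 30.0
time_s: 10.48
position: [0.4299, 0.2572, 0.024]
tcp_rot: [[-0.231, -0.973, -0.011], [-0.973, 0.231, -0.002], [0.005, 0.01, -1.0]]
force: [-8.1, -0.4, 10.1]
opening: 0.51
grasp_force: 30.0
```

```bash
python3 -m inch '[[0,0,0.15,0,3],[0,0,0.15,0,3],[0,0,0.15,0,3]]' && python3 -m inch '[[0.1,-0.02,0,0,3],[0.2,-0.05,0,0,3],[0.2,-0.05,0,0,3]]'
```

```text
time_s: 10.73
position: [0.4319, 0.2568, 0.0247]
tcp_rot: [[-0.23, -0.973, -0.008], [-0.973, 0.23, -0.003], [0.005, 0.007, -1.0]]
force: [-4.5, -3.1, -0.4]
opening: 0.516
grasp_force: 30.0
time_s: 10.98
position: [0.4326, 0.2566, 0.0246]
tcp_rot: [[-0.232, -0.973, -0.01], [-0.973, 0.232, -0.002], [0.005, 0.01, -1.0]]
force: [-5.8, -0.5, 1.7]
opening: 0.516
grasp_force: 30.0
```

Run:
```python
from h import *
s=readout.read_state(); print(s['force'],s['moment'])
c=cap('scene','s3.png'); im=c['image'][225:335,245:385]
cv2.imwrite('pics/s3c.png',cv2.resize(im,None,fx=5,fy=5,interpolation=2))
```

```text
[-5.78251547 -0.54051222  1.67607314] [-0.04336256  1.19900799  0.21862347]
```

View pics/s3c.png

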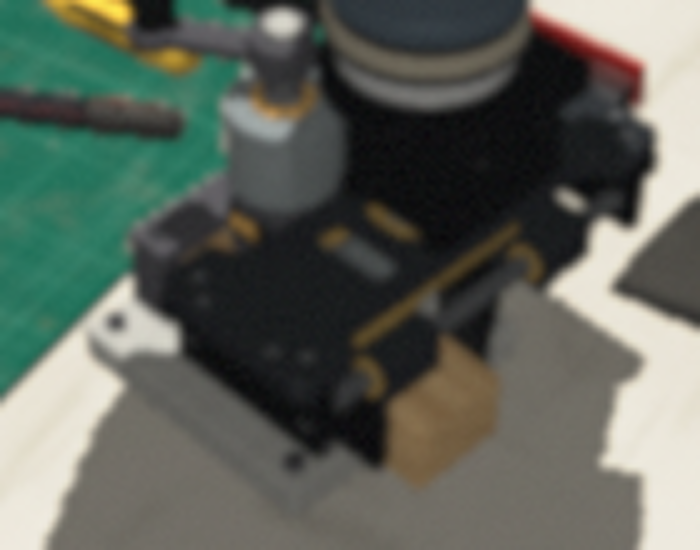

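Scene crop: the offcut lies on the bed, its free end at about (440,420) under the fingers, and the hand is clear of the nose. I'll keep pressing it toward the fence.

```bash
python3 -m inch '[[0.1,-0.02,0.05,0,3],[0.1,-0.02,0.05,0,3],[0.1,-0.02,0.05,0,3]]' && python3 -m inch '[[0.1,-0.02,0.0,0,3],[0.2,-0.04,0.0,0,3],[0.2,-0.04,0,0,3]]' && python3 -m inch '[[0.1,-0.02,0.0,0,3],[0.2,-0.04,0.0,0,3],[0.2,-0.04,0,0,3]]'
```

```text
time_s: 11.28
position: [0.4326, 0.2566, 0.0248]
tcp_rot: [[-0.231, -0.973, -0.012], [-0.973, 0.231, -0.003], [0.005, 0.011, -1.0]]
force: [-8.0, 1.6, -0.9]
opening: 0.52
grasp_force: 30.0
time_s: 11.53
position: [0.4326, 0.2565, 0.0248]
tcp_rot: [[-0.231, -0.973, -0.016], [-0.973, 0.232, -0.002], [0.006, 0.015, -1.0]]
force: [-10.7, 4.4, 1.6]
opening: 0.515
grasp_force: 30.0
time_s: 11.78
position: [0.4326, 0.2564, 0.0248]
tcp_rot: [[-0.231, -0.973, -0.019], [-0.973, 0.231, -0.003], [0.007, 0.018, -1.0]]
force: [-14.4, 7.1, 4.8]
opening: 0.514
grasp_force: 30.0
```

```bash
python3 -m inch '[[0.05,0.25,0,0,3],[0.08,0.35,0,0,3],[0.08,0.35,0,0,3],[0.08,0.35,0,0,3]]' && python3 -m inch '[[-0.35,0.08,-0.05,0,3],[-0.35,0.08,-0.05,0,3],[-0.35,0.08,-0.05,0,3]]'
```

```text
time_s: 12.12
position: [0.4325, 0.2566, 0.0247]
tcp_rot: [[-0.23, -0.973, -0.022], [-0.973, 0.23, -0.008], [0.013, 0.02, -1.0]]
force: [-13.2, -6.4, 7.8]
opening: 0.517
grasp_force: 30.0
time_s: 12.37
position: [0.4325, 0.2567, 0.0244]
tcp_rot: [[-0.229, -0.973, -0.016], [-0.973, 0.229, -0.008], [0.011, 0.014, -1.0]]
force: [-7.0, -13.7, 5.0]
opening: 0.511
grasp_force: 30.0
```

```bash
python3 -m inch '[[0,0,0,0,6.5],[0,0,0,0,6.5],[0,0,0,0,6.5],[0,0,0,0,6.5],[0,0,0,0,6.5]]' && python3 -m inch '[[0,0,3,0,6.5],[0,-0.5,7,0,6.5],[-0.3,-1.5,11,0,6.5],[-0.5,-2,15,0,6.5],[-0.5,-2,19,0,6.5],[-0.5,-2,23,0,6.5],[-0.5,-2,25,0,6.5],[-0.5,-2,25,0,6.5]]'
```

```text
time_s: 12.78
position: [0.4416, 0.2613, 0.0258]
tcp_rot: [[-0.233, -0.973, 0.003], [-0.973, 0.233, 0.001], [-0.002, -0.003, -1.0]]
force: [-0.0, -0.0, -0.3]
opening: 0.73
grasp_force: 0.0
time_s: 13.45
position: [0.439, 0.2419, 0.2817]
tcp_rot: [[-0.232, -0.973, 0.014], [-0.973, 0.232, 0.004], [-0.008, -0.013, -1.0]]
force: [1.3, -0.4, 0.2]
opening: 0.747
grasp_force: 0.0
```

Run:
```python
from h import *
c=cap('wrist','w4.png'); im=c['image']; hsv=cv2.cvtColor(im,cv2.COLOR_BGR2HSV)
m=cv2.inRange(hsv,(8,60,60),(28,255,255)); m=cv2.morphologyEx(m,cv2.MORPH_OPEN,np.ones((5,5)))
th=np.radians(-13.3);x=np.array([np.cos(th),np.sin(th)]);y=np.array([-x[1],x[0]]);o=np.array([.450,.327])
for k in sorted(cv2.findContours(m,0,2)[0],key=cv2.contourArea)[-2:]:
    R=cv2.minAreaRect(k); print(np.round(R[0]),np.round(R[1]),R[2],cv2.contourArea(k))
    ap=cv2.approxPolyDP(k,4,True)[:,0]
    for u,v in ap: 
        w=onz(c,u,v,.05)[:2]-o; print(u,v,'jig mm',(w@x*1e3).round(1),(w@y*1e3).round(1))
print('expect end', [proj(c,[*(o+a*x-.097*y),.05]).round(0).tolist() for a in(-.0225,.0225)])
print('handle', proj(c,[*(o+.05*(np.cos(-.55)*y+np.sin(-.55)*x)),.213]))
```

```text
[ 67. 193.] [97. 67.] 55.304840087890625 4387.0
15 170 jig mm 310.8 -117.5
61 242 jig mm 278.2 -44.5
121 215 jig mm 212.7 -72.8
116 210 jig mm 217.0 -77.9
99 217 jig mm 235.2 -70.7
57 149 jig mm 265.9 -137.5
[434. 390.] [ 20. 411.] 90.0 6438.5
639 380 jig mm -340.0 113.0
507 380 jig mm -194.6 114.1
508 385 jig mm -196.5 120.5
231 386 jig mm 114.2 124.1
228 400 jig mm 118.8 142.5
639 400 jig mm -345.3 138.8
expect end [[356.0, 191.0], [310.0, 191.0]]
handle [374.20889168 431.48959403]
```

View pics/w4.png

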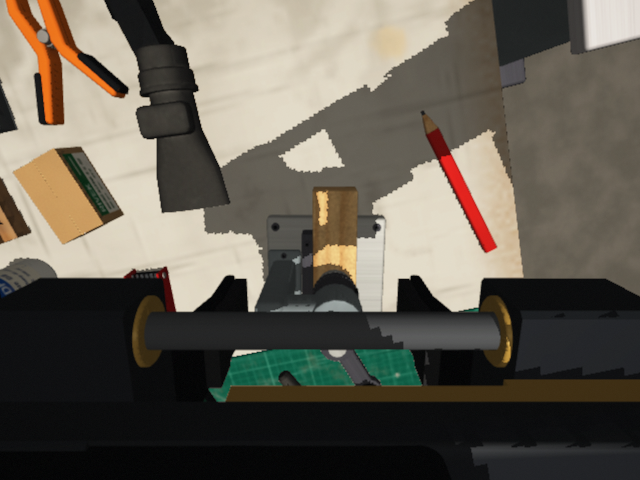

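The offcut end is at columns 313–357, row 189. The plate edges are at columns 267 and 385, so its side is exactly where the fence puts it, and it is square and home. Next is the crank handle.

```bash
python3 -m inch '[[-0.2,4,0,0,5.5],[-0.4,8,0,0,5.5],[-0.6,12,0,0,5.5],[-0.7,13.2,-2,0,5.5],[-0.7,13.2,-2,0,5.5],[-0.7,13.2,-2,0,5.5]]'
cat > tab.py <<'E'
from h import *
import sys
th=np.radians(-13.3);X=np.array([np.cos(th),np.sin(th),0]);Y=np.array([-X[1],X[0],0]);O=np.array([.450,.327,0])
J=lambda x,y,z:O+x*X+y*Y+np.array([0,0,z])
def tab(tag=''):
    for n in('scene','top'):
        c=cap(n); im=c['image']
        box=np.array([proj(c,J(a,b,z)) for a in(-.018,-.037) for b in(-.008,.008) for z in(.076,.097)])
        a,b=np.floor(box.min(0)).astype(int)-2,np.ceil(box.max(0)).astype(int)+3
        w=im[a[1]:b[1],a[0]:b[0]]; h=cv2.cvtColor(w,cv2.COLOR_BGR2HSV)
        m=cv2.inRange(h,(10,90,60),(32,255,255)); ys,xs=np.nonzero(m)
        face=[proj(c,J(-q,0,.088)).round(0).tolist() for q in(.021,.033)]
        print(n,'brass px',len(xs),'mean',(round(xs.mean()+a[0],1),round(ys.mean()+a[1],1)) if len(xs) else None,'in/out',face)
        cv2.imwrite(f'pics/tab_{n}{tag}.png',w)
if __name__=='__main__': tab(*sys.argv[1:])
E
python3 tab.py 0
```

```text
time_s: 14.0
position: [0.4262, 0.3721, 0.2527]
tcp_rot: [[-0.231, -0.973, -0.005], [-0.973, 0.231, -0.004], [0.005, 0.004, -1.0]]
force: [0.5, -0.3, 0.0]
opening: 0.633
grasp_force: 0.0
scene brass px 175 mean (np.float64(288.9), np.float64(278.5)) in/out [[293.0, 272.0], [289.0, 275.0]]
top brass px 81 mean (np.float64(316.2), np.float64(279.1)) in/out [[316.0, 277.0], [315.0, 283.0]]
```

```bash
python3 - <<'E'
from h import *
for n,(u0,u1,v0,v1) in {'scene':(281,300,266,282),'top':(309,324,270,288)}.items():
    h=cv2.cvtColor(cap(n)['image'],cv2.COLOR_BGR2HSV)[v0:v1,u0:u1]
    print(n,u0,v0)
    for r in h: print(' '.join('%3d/%3d/%3d'%tuple(p) for p in r))
E
python3 -m inch '[[0.3,0.1,-2,0,5.5],[0.6,0.1,-5,0,5.5],[0.6,0.1,-7.7,0,5.5],[0.6,0.1,-7.7,0,5.5],[0.6,0.1,-7.7,0,5.5]]'
```

```text
scene 281 266
105/ 12/ 43 105/ 13/ 40 120/ 20/ 39 120/ 13/ 40 130/ 19/ 41 120/  7/ 39 120/  7/ 39 120/ 12/ 41 120/  7/ 36  15/ 14/ 36  17/ 59/ 39  17/ 42/ 43  15/ 12/ 42 120/ 11/ 48 100/ 15/ 52 100/ 13/ 57  96/ 21/ 62  98/ 16/ 65  90/ 12/ 65
120/  7/ 38 120/ 13/ 40 150/  7/ 39 120/  7/ 38 165/ 13/ 39 135/ 13/ 40 128/ 25/ 41 130/ 19/ 41 150/  7/ 37  13/ 74/ 48  17/118/ 65  16/124/ 64  12/ 72/ 53  15/ 22/ 46   0/  6/ 40 120/  6/ 44 105/ 11/ 48  90/  5/ 53 100/ 14/ 55
135/ 12/ 41 135/ 13/ 40 120/ 13/ 39 150/  6/ 40 130/ 19/ 40 120/  6/ 40 140/ 19/ 41 110/ 19/ 41 150/  6/ 41  18/ 97/ 58  18/141/ 85  18/144/ 90  18/129/ 77  16/107/ 62  14/ 77/ 50 170/ 18/ 42  90/  7/ 39 105/ 12/ 42 120/ 12/ 44
110/ 20/ 39 110/ 19/ 40 130/ 18/ 42 110/ 19/ 40 135/ 12/ 41 128/ 25/ 41 120/  6/ 41 135/ 24/ 42   0/ 14/ 37  17/103/ 57  18/142/ 88  18/148/100  18/148/ 98  18/143/ 89  18/133/ 71  15/ 76/ 47 170/ 22/ 35 120/  7/ 37 130/ 18/ 42
120/ 13/ 39 120/  6/ 40 135/ 13/ 40 120/ 12/ 42 135/ 13/ 40 120/  6/ 41 110/ 19/ 40 150/  6/ 42   0/ 23/ 44  16/ 77/ 56  17/129/ 75  18/144/ 90  18/145/100  17/144/101  19/14
[... 5301 characters left out ...]
/ 35/ 81  18/ 34/149  18/ 28/216  17/ 25/233  17/ 28/230  19/ 26/231  19/ 26/232  18/ 27/235  19/ 27/226  17/ 22/186  20/ 11/138 107/ 18/ 98 104/ 52/ 83
  0/  0/ 52  15/ 12/ 41  17/ 35/ 66  17/ 37/123  18/ 29/208  17/ 27/233  18/ 25/230  18/ 28/229  19/ 28/227  20/ 28/217  18/ 21/180  60/  2/117 103/ 41/ 87 105/ 62/ 82 101/ 66/ 81
120/  5/ 50  15/ 12/ 43  22/ 36/ 78  16/ 33/145  18/ 30/215  18/ 27/233  18/ 27/232  20/ 26/222  20/ 26/197  23/ 14/146 105/ 14/107 105/ 52/ 89 103/ 66/ 81 104/ 59/ 86 104/ 57/ 85
time_s: 14.62
position: [0.4338, 0.3722, 0.1781]
tcp_rot: [[-0.234, -0.972, -0.002], [-0.972, 0.234, -0.001], [0.002, 0.002, -1.0]]
force: [0.0, -0.3, 1.0]
opening: 0.628
grasp_force: 0.0
```

The brass tab stands out in the scene view: S≥125 at columns 290–296, rows 267–272, with the pine below 120. Next I'll grip the handle.

```bash
cat > tab.py <<'E'
from h import *
c=cap('scene'); h=cv2.cvtColor(c['image'],cv2.COLOR_BGR2HSV)[264:286,280:302]
m=cv2.inRange(h,(13,124,50),(25,255,255)); ys,xs=np.nonzero(m)
print('scene n',len(xs),'col',(xs.min()+280,xs.mean().round(1)+280,xs.max()+280,) if len(xs) else '','row',(ys.mean()+264).round(1) if len(xs) else '')
h=cv2.cvtColor(cap('top')['image'],cv2.COLOR_BGR2HSV)[282:290,309:324]
print('top n',cv2.countNonZero(cv2.inRange(h,(13,95,50),(25,255,255))),'Vmean',h[...,2].mean().round(0))
E
python3 tab.py
python3 -m inch '[[0,0,0,0,1.5],[0,0,0,0,1.5],[0,0,0,0,1.5],[0,0,0,0,1.5],[0,0,0,0,1.5],[0,0,0,0,1.5],[0,0,0,0,1.5],[0,0,0,0,1.5],[0,0,0,0,1.5]]'; python3 tab.py
```

```text
scene n 21 col (np.int64(291), np.float64(293.6), np.int64(296)) row 270.0
top n 0 Vmean 84.0
time_s: 15.47
position: [0.4345, 0.3734, 0.1787]
tcp_rot: [[-0.233, -0.973, 0.001], [-0.973, 0.233, 0.0], [-0.0, -0.001, -1.0]]
force: [0.4, -0.5, 0.5]
opening: 0.225
grasp_force: 30.0
scene n 21 col (np.int64(291), np.float64(293.6), np.int64(296)) row 269.8
top n 0 Vmean 84.0
```

Run:
```python
import numpy as np
f=lambda a:np.array([5*np.cos(np.radians(108.5-a)),5*np.sin(np.radians(108.5-a)),-0.6*a/360])
for s,n in((0,10),(150,10)):
    print(s,[[*(f(s+15*(i+1))-f(s)).round(2).tolist()] for i in range(n)])
```

```text
0 [[1.28, 0.25, -0.02], [2.58, 0.16, -0.05], [3.82, -0.27, -0.08], [4.9, -1.0, -0.1], [5.76, -1.98, -0.12], [6.33, -3.16, -0.15], [6.58, -4.44, -0.18], [6.49, -5.74, -0.2], [6.06, -6.97, -0.22], [5.33, -8.05, -0.25]]
150 [[-0.99, -0.86, -0.03], [-2.16, -1.43, -0.05], [-3.44, -1.68, -0.08], [-4.74, -1.59, -0.1], [-5.98, -1.16, -0.12], [-7.06, -0.43, -0.15], [-7.91, 0.55, -0.18], [-8.49, 1.73, -0.2], [-8.74, 3.01, -0.22], [-8.64, 4.31, -0.25]]
```

```bash
python3 -m inch '[[1.28,0.25,-0.02,0,1.5],[2.58,0.16,-0.05,0,1.5],[3.82,-0.27,-0.08,0,1.5],[4.9,-1,-0.1,0,1.5],[5.76,-1.98,-0.12,0,1.5],[6.33,-3.16,-0.15,0,1.5]]'; python3 tab.py
python3 -c "
from h import *
p=readout.read_state()['position'];d=p[:2]-[.450,.327];print(p,np.hypot(*d),np.degrees(np.arctan2(d[1],d[0])))"
```

```text
time_s: 16.07
position: [0.4957, 0.344, 0.1772]
tcp_rot: [[-0.233, -0.972, -0.004], [-0.972, 0.233, 0.004], [-0.003, 0.005, -1.0]]
force: [-4.6, 5.4, 3.8]
opening: 0.222
grasp_force: 30.0
scene n 18 col (np.int64(291), np.float64(293.3), np.int64(296)) row 270.2
top n 3 Vmean 112.0
[0.4965664  0.34160507 0.17719395] 0.04880305185830652 17.413496939822664
```

```bash
python3 -m inch '[[0.25,-1.28,-0.02,0,1.5],[0.16,-2.58,-0.05,0,1.5],[-0.27,-3.82,-0.08,0,1.5],[-1,-4.9,-0.1,0,1.5],[-1.98,-5.76,-0.12,0,1.5],[-3.16,-6.33,-0.15,0,1.5],[-4.44,-6.58,-0.18,0,1.5],[-5.74,-6.49,-0.2,0,1.5],[-6.97,-6.06,-0.22,0,1.5],[-8.05,-5.33,-0.25,0,1.5]]'; python3 tab.py
python3 -c "
from h import *
p=readout.read_state()['position'];d=p[:2]-[.450,.327];print(p,np.hypot(*d),np.degrees(np.arctan2(d[1],d[0])))
f=lambda a:np.array([5*np.cos(np.radians(108.5-a)),5*np.sin(np.radians(108.5-a)),-0.6*a/360])
for s in(240,300,345,390,435,480,525,570,615,660,705,750): print(s,[(f(s+15*(i+1))-f(s)).round(2).tolist() for i in range(4 if s==240 else 3)])
"
```

```text
time_s: 17.0
position: [0.4183, 0.2863, 0.1748]
tcp_rot: [[-0.231, -0.973, 0.004], [-0.973, 0.231, -0.005], [0.004, -0.005, -1.0]]
force: [3.6, -6.2, 0.8]
opening: 0.218
grasp_force: 30.0
scene n 16 col (np.int64(291), np.float64(293.5), np.int64(296)) row 271.2
top n 16 Vmean 142.0
[0.41622984 0.28799688 0.17468475] 0.05159134660067985 -130.8870665934732
240 [[-0.86, 0.99, -0.02], [-1.43, 2.16, -0.05], [-1.68, 3.44, -0.07], [-1.59, 4.74, -0.1]]
300 [[0.42, 1.23, -0.03], [1.15, 2.32, -0.05], [2.14, 3.17, -0.07]]
345 [[1.17, 0.57, -0.03], [2.45, 0.82, -0.05], [3.76, 0.73, -0.08]]
390 [[1.23, -0.42, -0.03], [2.32, -1.15, -0.05], [3.17, -2.14, -0.07]]
435 [[0.57, -1.17, -0.03], [0.82, -2.45, -0.05], [0.73, -3.76, -0.08]]
480 [[-0.42, -1.23, -0.02], [-1.15, -2.32, -0.05], [-2.14, -3.17, -0.07]]
525 [[-1.17, -0.57, -0.03], [-2.45, -0.82, -0.05], [-3.76, -0.73, -0.07]]
570 [[-1.23, 0.42, -0.03], [-2.32, 1.15, -0.05], [-3.17, 2.14, -0.07]]
615 [[-0.57, 1.17, -0.03], [-0.82, 2.45, -0.05], [-0.73, 3.76, -0.08]]
660 [[0.42, 1.23, -0.02], [1.15, 2.32, -0.05], [2.14, 3.17, -0.07]]
705 [[1.17, 0.57, -0.02], [2.45, 0.82, -0.05], [3.76, 0.73, -0.07]]
750 [[1.23, -0.42, -0.02], [2.32, -1.15, -0.05], [3.17, -2.14, -0.07]]
```

```bash
python3 -m inch '[[-0.86,0.99,-0.02,0,1.5],[-1.43,2.16,-0.05,0,1.5],[-1.68,3.44,-0.07,0,1.5],[-1.59,4.74,-0.1,0,1.5]]'; python3 tab.py; python3 -m inch '[[0.42,1.23,-0.03,0,1.5],[1.15,2.32,-0.05,0,1.5],[2.14,3.17,-0.07,0,1.5]]'; python3 tab.py
```

```text
time_s: 17.43
position: [0.3998, 0.3341, 0.1737]
tcp_rot: [[-0.231, -0.973, -0.002], [-0.973, 0.231, -0.005], [0.006, 0.001, -1.0]]
force: [-0.0, -7.2, 4.5]
opening: 0.218
grasp_force: 30.0
scene n 17 col (np.int64(291), np.float64(293.2), np.int64(296)) row 271.6
top n 0 Vmean 60.0
time_s: 17.78
position: [0.4197, 0.3662, 0.1729]
tcp_rot: [[-0.232, -0.973, -0.006], [-0.973, 0.232, -0.004], [0.005, 0.005, -1.0]]
force: [-3.9, -5.7, 7.7]
opening: 0.223
grasp_force: 30.0
scene n 20 col (np.int64(291), np.float64(293.3), np.int64(296)) row 272.0
top n 2 Vmean 74.0
```

```bash
python3 -m inch '[[1.17,0.57,-0.03,0,1.5],[2.45,0.82,-0.05,0,1.5],[3.76,0.73,-0.08,0,1.5]]'; python3 tab.py; python3 -m inch '[[1.23,-0.42,-0.03,0,1.5],[2.32,-1.15,-0.05,0,1.5],[3.17,-2.14,-0.07,0,1.5]]'; python3 tab.py
```

```text
time_s: 18.13
position: [0.4569, 0.3751, 0.1722]
tcp_rot: [[-0.232, -0.973, -0.007], [-0.973, 0.232, 0.0], [0.002, 0.007, -1.0]]
force: [-7.4, -1.2, 8.8]
opening: 0.217
grasp_force: 30.0
scene n 19 col (np.int64(291), np.float64(293.4), np.int64(296)) row 272.3
top n 0 Vmean 52.0
time_s: 18.48
position: [0.4895, 0.3553, 0.1716]
tcp_rot: [[-0.233, -0.972, -0.005], [-0.972, 0.233, 0.004], [-0.003, 0.006, -1.0]]
force: [-7.8, 4.8, 6.1]
opening: 0.22
grasp_force: 30.0
scene n 18 col (np.int64(291), np.float64(293.7), np.int64(296)) row 272.8
top n 0 Vmean 75.0
```

```bash
cat >> tab.py <<'E'
import sys
sys.exit(int(len(xs)<8 or xs.min()+280<=289 or len(xs)>27))
E
python3 -m inch '[[0.57,-1.17,-0.03,0,1.5],[0.82,-2.45,-0.05,0,1.5],[0.73,-3.76,-0.08,0,1.5]]'; python3 tab.py && python3 -m inch '[[-0.42,-1.23,-0.02,0,1.5],[-1.15,-2.32,-0.05,0,1.5],[-2.14,-3.17,-0.07,0,1.5]]' && python3 tab.py && python3 -m inch '[[-1.17,-0.57,-0.03,0,1.5],[-2.45,-0.82,-0.05,0,1.5],[-3.76,-0.73,-0.07,0,1.5]]' && python3 tab.py
```

```text
time_s: 18.83
position: [0.4988, 0.3188, 0.1709]
tcp_rot: [[-0.234, -0.972, 0.0], [-0.972, 0.234, 0.008], [-0.008, 0.001, -1.0]]
force: [-2.9, 9.1, 2.8]
opening: 0.224
grasp_force: 30.0
scene n 17 col (np.int64(291), np.float64(293.4), np.int64(296)) row 272.9
top n 11 Vmean 211.0
time_s: 19.18
position: [0.481, 0.2869, 0.1703]
tcp_rot: [[-0.234, -0.972, 0.009], [-0.972, 0.234, 0.008], [-0.009, -0.007, -1.0]]
force: [4.2, 9.2, -3.3]
opening: 0.217
grasp_force: 30.0
scene n 18 col (np.int64(292), np.float64(294.0), np.int64(296)) row 273.5
top n 23 Vmean 174.0
time_s: 19.53
position: [0.4456, 0.2759, 0.1697]
tcp_rot: [[-0.232, -0.973, 0.012], [-0.973, 0.232, -0.001], [-0.002, -0.012, -1.0]]
force: [8.6, -5.1, -3.0]
opening: 0.22
grasp_force: 30.0
scene n 66 col (np.int64(287), np.float64(291.5), np.int64(296)) row 274.1
top n 23 Vmean 202.0
```

Run:
```python
from h import *
c=cap('scene'); cv2.imwrite('pics/pop.png',cv2.resize(c['image'][240:320,255:355],None,fx=6,fy=6,interpolation=2))
```

```text
(no output)
```

View pics/pop.png

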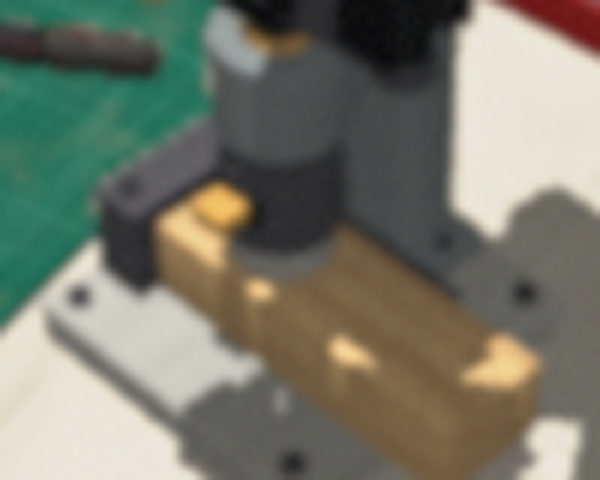

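The tab stands out of the capsule at crop (225,205). The offcut is tight against the bush block and the fence, with the pad down on it. Release the handle and retreat upwards.

```bash
python3 -m inch '[[0,0,0,0,5],[0,0,0,0,5],[0,0,0,0,5],[0,0,0,0,5],[0,0,0,0,5],[0,0,0,0,5],[0,0,0,0,5]]' && python3 -m inch '[[0,0,2,0,5],[0,0,5,0,5],[0,0,8,0,5],[0,0,12,0,5],[0,0,12,0,5],[0,0,12,0,5]]'; python3 tab.py; python3 -c "
from rig import bot
print(bot.hand_in())"
```

```text
time_s: 20.27
position: [0.4397, 0.277, 0.169]
tcp_rot: [[-0.233, -0.973, -0.0], [-0.973, 0.233, 0.0], [0.0, 0.0, -1.0]]
force: [-0.1, 0.0, 0.5]
opening: 0.56
grasp_force: 0.0
time_s: 20.77
position: [0.4414, 0.2776, 0.2917]
tcp_rot: [[-0.232, -0.973, 0.006], [-0.973, 0.232, 0.002], [-0.004, -0.005, -1.0]]
force: [-0.1, 0.6, -0.2]
opening: 0.575
grasp_force: 0.0
scene n 66 col (np.int64(287), np.float64(291.5), np.int64(296)) row 274.1
top n 20 Vmean 174.0
the job is handed in; nothing more can be done
None
```

The job is handed in after about 21 s: the offcut is clamped against the bush block and fence, the tab is out with the crank stopped at most about 45° past the pop, and the arm is clear; the hand-in call gave no verdict.

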